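Check that a trolley brake lever stops short of its bar

TASK

Check the brake lever, the longer of the two hand levers on the bench stands: with the tips or backs of the fingers press it gently from its outer side in towards its bar until it stops (it should stop short of the bar), let it spring all the way back out, then press it in to its stop once more and finish while still holding it there with the fingers, so that the gap can be looked at. Only push on the outer side: do not reach behind the lever or grip it, and do not touch the bar. Leave the short release lever and everything else on the table where it is.

Things in the scene. Friction and masses are not known exactly. Their poses are not given: they have to be found in the camera images.
- brake_handle: Push-handle on a heavy stand that cannot move, the one with the LONG lever; left or right, turned up to 0.4 rad. Dark base plate 150 x 130 x 14 mm, 26 mm post, level bar along y on top, 169 mm high in all. Origin: centre of the plate's underside, on the table. The lever is on the -x side (towards the robot), its pivot near the bar's +y end.
- brake_bar (a point): The bar of the brake handle: level steel tube 25 mm in diameter, 270 mm long along its y, with a black rubber grip 33 mm in diameter on the -y 112 mm. Origin: middle of the bar, on its axis, 150 mm above the table; same axes as the stand. It is not to be touched.
- brake_lever (a joint): Angle of the long lever: 0 fully out, grows as it is pressed to the bar (counter-clockwise from above, vertical pivot); firm stop at 0.25 rad, where its end is still about 25 mm clear of the grip. A spring pushes it back out: 0.4 N m at rest, 0.9 N m at the stop (about 8 N at the press point).
- brake_lever_hinge (a point): Pivot of the long lever, at the lever's mid-height, 150 mm above the table, at (-37, 80, 150) mm in the stand's frame. The axes here turn with the lever: -y runs from the pivot along the blade to its end, +x is the way the blade is pressed, z up. At rest it is turned -0.35 rad (about z) from the stand.
- brake_lever_press (a point): Point on the outer face of the long lever, 109 mm from the pivot along the blade, at mid-height, 6 mm in -x from the pivot's line; axes as at the hinge; press here along +x. The aluminium blade is straight, 145 mm from pivot to end, 16 mm high, 10 mm thick, with a 20 mm ball at the end. Below it is only the base plate and low clutter.
- release_handle: The second, similar push-handle on the same kind of stand, with the SHORT lever (85 mm long, 26 mm high, flat paddle, no ball). Origin and axes as for the brake handle.
- release_lever (a joint): Angle of the short lever: 0 fully out, grows as it is pressed. Leave it alone.
- bottle1: Loose blue glass bottle with white cap, 62 mm in diameter, 170 mm high, behind the stands. Origin: centre of underside.
- bottle2: A second such bottle.
- pinecone: Loose brown pine cone standing on the table in front of the stands, 68 mm in diameter, 88 mm high. Origin: centre of underside.
- phone: Loose black phone lying flat, 72 x 146 x 9 mm. Origin: centre of underside.
- screwdriver: Loose screwdriver with orange handle, 190 mm long, lying between the two stands. Origin: centre of underside.
- spool: Loose wooden spool standing up, 40 mm in diameter, 40 mm high. Origin: centre of underside.
- mug: Loose white mug, 80 mm in diameter, 92 mm high, behind the stands. Origin: centre of underside.

How it is judged (in metres and radians):
On the way, in this order (a step that is already met when the one before it is completed fails the run):
1. the long lever is pressed in to its stop by the fingers (value of joint brake_lever above 0.22 rad and contact force between the fingers and brake_lever above 2 N), for 0.2 s.
2. the long lever has sprung all the way back out (value of joint brake_lever below 0.03 rad), for 0.1 s.
3. the long lever is pressed in to its stop a second time (all of step 1), for 0.2 s.
At the end, for the whole second after the job is handed in: The long lever, pressed once and let fully back before, is held by the fingers at its stop (above 0.22 of 0.25 rad, over 2 N) through the last second; the bar untouched, the short lever out (below 0.03 rad), every loose thing within 30 mm of its start (all of step 3 and contact force between the fingers and brake_handle_c0 below 1 N and contact force between the fingers and brake_handle_c1 below 1 N and contact force between the fingers and brake_handle_c2 below 1 N and value of joint release_lever below 0.03 rad and distance of each of bottle1, bottle2, pinecone, phone, screwdriver, spool, mug from where it was at the start of the episode below 0.03 m); the arm keeps its last pose, push and grip.
It fails at once if the bar of the brake handle is touched (more than 2 N) (contact force between the fingers and brake_handle_c0 above 2 N or contact force between the fingers and brake_handle_c1 above 2 N or contact force between the fingers and brake_handle_c2 above 2 N).
It fails at once if a finger gets behind the long lever or grips it (more than 2 N on its back) (contact force between the fingers and brake_lever_c3 above 2 N).
It fails at once if the long lever is pressed roughly (more than 40 N) (contact force between anything else and brake_lever above 40 N).
It fails at once if the short lever is pressed (more than 0.06 rad) (value of joint release_lever above 0.06 rad).
It fails at once if a loose thing is lifted or carried off (moved more than 30 mm) (distance of any of bottle1, bottle2, pinecone, phone, screwdriver, spool, mug from where it was at the start of the episode above 0.03 m).
It also fails if it takes over 51 s, if anything falls off the work surface, if the arm or the gripper's body presses on something with over 40 N, if the wrist force passes 120 N, or if a joint passes its speed limit or range.

ROBOT

A 6-joint arm with a two-finger parallel gripper is mounted at the origin on the work surface. World frame = base frame: x ahead of the robot, y to its left, z up, the work surface at z = 0. Lengths are in mm, angles in rad, forces in N, time in s.
With the tool pointing down it reaches from about 300 to 1000 mm from the base axis. Payload 5.1 kg.
Tool frame: the origin (TCP) lies midway between the tips of the shut fingers; the grasp point (between the pads) lies robot.hold_point_z behind it (robot.hold_point_z is the distance from the TCP to the grasp point, in mm); z points along the fingers, y is the line along which they close (so a half turn about z gives the same grasp; the last joint's range is limited). The gripper opens to 95 mm and grips with 3 to 60 N. Pads are 20 mm wide; open, the fingers measure 119 mm over their backs; the gripper's body (75 mm by 180 mm) begins 59 mm behind the grasp point.
Start: joints at [-1.328, 0.124, 1.65, -0, 1.367, -0.083], TCP at [208.011, -615.805, 214.656] pointing down, gripper open.
Joint ranges: [-2.61, 2.61], [-1.02, 2.33], [0.03, 2.71], [-1.35, 4.49], [0.32, 2.68], [-2.91, 2.91]. Speed limits (rad/s): [2.57, 2.57, 3.14, 3.14, 3.14, 3.14].

INTERFACE

Orientations are given as a rotation vector (axis times angle).
In Python, from bench import robot gives the robot as it stands.
- The arm moves only by the tool arm_command, never from a script. Its argument "plan" is a list of rows, each a list of 7 numbers: the shift along the tool's x, y, z each as a share of 0.5 m, from -1 to 1, then the turn, a rotation vector about the tool's x, y, z each as a share of 60 degrees, from -1 to 1, then the gripper command: -1 is fully open, 1 is shut, values between are in proportion. A call has 1 to 20 rows; each row is the pose to reach, as a shift and turn from the pose commanded when the call began, along the tool's axes at that moment; what a row does not reach only later rows make up. A row lasts 1/12 s, in which the tool goes at most 41.7 mm and 7.16 degrees, less where a joint would pass 70% of its speed; a pose out of reach is approached as far as the arm can. A call with a number of a shift or a turn outside -1 to 1 is refused whole. A call with a gripper value outside its range is refused whole. The fingers move at their own pace and stop on an object; the grip force is fixed at half the most. Time passes only in rows, so rows that repeat a pose let the fingers close. It gives the time, the measured TCP pose, the force, the opening and the grip force at its end, in the units of the state.
- robot.read_state(): the state, without advancing time (a new reading comes with each control period).
- robot.capture(name): name is "side" or "top"; returns a dict with "color" (480x640x3 uint8, blue, green, red), "mtx" (3x3 intrinsics, pixels), "position" and "attitude" of the camera in the world. Camera axes: x right, y up, looking along -z (the intrinsics and any distortion apply to the point x, -y, -z); pixel columns grow to the right and rows downward; lengths in mm; the calibration is good to about 2 mm. A picture is of the moment at which its call begins. There is no depth.
- robot.sign_off(): hands the job in; it is judged then, once.
The state is a dict: "time_s": time; "q": joint angles; "qd": joint speeds; "effort": joint torques, N m; "ee_pos": TCP position; "orientation": TCP orientation; "contact_force": force on the tool from outside, world axes, zero at the start; "moment": the same for the moment, N m; "opening": finger opening in mm; "finger_force": force on a finger pad.
Only numpy, scipy, OpenCV 4.12 (cv2) and the standard library are available. Lean on these libraries where they do the work, as an engineer would, in place of code of your own. Each camera call takes 0.05 s, during which the arm holds its last target. There are 200 camera calls.

## Working session

There is one attempt and no reset: what is moved stays moved. The work goes in short steps, Python scripts to look and compute and a tool call to move; the robot and the scene stay as the last step left them, time stands still between calls to the robot, and variables do not carry over. Pictures are saved under pics/ and viewed, at most 10 in all, crops included, and the job is handed in when it is done.

Besides the shell and the picture viewer there is one more tool, called after "Call:" by a JSON object that holds its "fn" and its "kwargs", one argument or row to a line. arm_command: Moves the arm, as the interface text tells. Shift numbers are shares of 0.5 m and turn numbers shares of 60 degrees, none past 1 either way. Its arguments: {"type":"object","properties":{"plan":{"type":"array"}},"required":["plan"]}

```bash
mkdir -p pics; python3 - <<'E'
from bench import robot
import cv2,pickle
d={}
for n in("top","side"):
    c=robot.capture(n);d[n]=c;cv2.imwrite(f"pics/{n}0.png",c["color"])
    print(n,c["mtx"],c["position"],c["attitude"],[k for k in c])
pickle.dump(d,open("d0.pkl","wb"))
s=robot.read_state();print(s,robot.hold_point_z)
E
```

```text
top [[612.50513004   0.         309.7466469 ]
 [  0.         612.50513004 240.80595815]
 [  0.           0.           1.        ]] [ 384.4907836    24.026283   1180.30207485] [ 0.12647884 -0.13230924 -1.5453053 ] ['color', 'mtx', 'position', 'attitude']
side [[493.19918091   0.         327.67265511]
 [  0.         493.19918091 239.70195804]
 [  0.           0.           1.        ]] [474.10801651 569.75746061 829.77775699] [ 0.0754359  -0.97597269 -2.81288503] ['color', 'mtx', 'position', 'attitude']
{'time_s': 0.1, 'q': array([-1.32757497e+00,  1.24434023e-01,  1.65150629e+00, -4.74893547e-06,
        1.36751078e+00, -8.26045043e-02]), 'qd': array([-3.51215921e-05, -1.23145673e-03, -1.56533226e-03,  7.47224118e-04,
        6.49047346e-04,  1.78038561e-04]), 'effort': array([ 1.14501709e-03, -4.18881655e+01, -3.61095464e+01,  7.78300641e-02,
        4.61752235e-02, -7.29516023e-05]), 'ee_pos': array([ 207.88963512, -615.25544014,  213.53218079]), 'orientation': array([-3.09816705e+00, -5.09246222e-01,  2.41326196e-04]), 'contact_force': array([-0.36273734,  1.17908051, -0.02821575]), 'moment': array([ 0.05130501, -0.05196385,  0.0528877 ]), 'finger_force': 0.0, 'opening': 95.24831687287863} 18.8
```

View pics/top0.png

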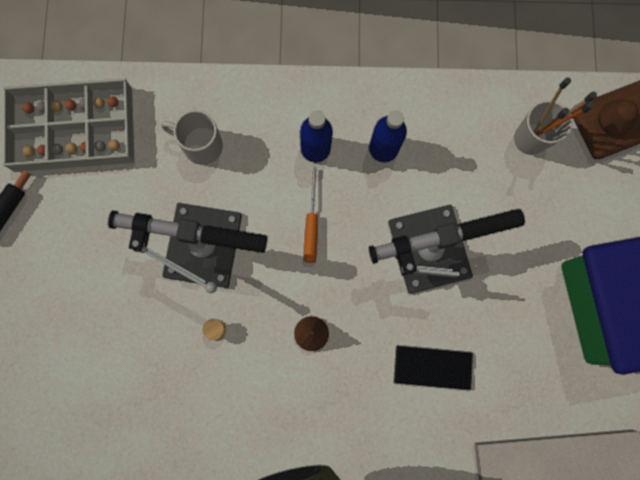

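View pics/side0.png

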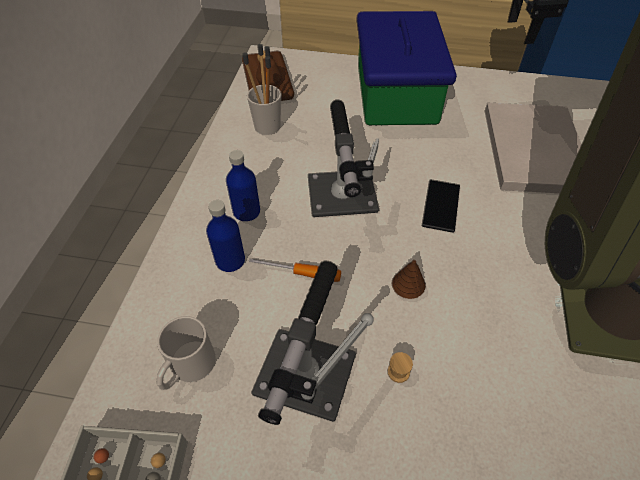

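The top view shows the long brake lever on the left stand: pivot near (137,240), ball at (211,288), bar from (112,218) to (266,243). The pine cone is at (311,333) and the spool at (214,329). In the side view the ball is at (369,319), the bar's +y end at (269,415) and its grip end at (327,268).

```bash
cat > h.py <<'E'
import numpy as np
from scipy.spatial.transform import Rotation as R
def ray(c,u,v):
    K=c["mtx"];d=np.array([(u-K[0,2])/K[0,0],-(v-K[1,2])/K[1,1],-1.])
    return np.array(c["position"]),R.from_rotvec(c["attitude"]).apply(d)
def atz(c,p,z):
    o,d=ray(c,*p);return o+d*(z-o[2])/d[2]
def pix(c,X):
    p=R.from_rotvec(c["attitude"]).inv().apply(np.array(X)-c["position"]);K=c["mtx"]
    return np.array([K[0,2]-K[0,0]*p[...,0]/p[...,2],K[1,2]+K[1,1]*p[...,1]/p[...,2]]).T
E
python3 - <<'E'
import pickle,cv2,numpy as np;from h import *
from scipy.optimize import least_squares
np.set_printoptions(precision=1,suppress=True)
d=pickle.load(open("d0.pkl","rb"));t,s=d["top"],d["side"]
for n,z,a,b in(("ball",150,(211,288),(369,319)),("bar+y",150,(113,219),(270,414)),("bar-y",150,(265,243),(327,268)),("cone",44,(311,333),(409,281)),("spool",40,(214,329),(400,360))):
    print(n,atz(t,a,z),atz(s,b,z))
def pts(x):
    c,sn=np.cos(x[2]),np.sin(x[2]);Rz=np.array([[c,-sn],[sn,c]])
    f=lambda p:np.r_[Rz@p+x[:2],150]
    cl,sl=np.cos(-.35),np.sin(-.35)
    ball=np.array([-37,80])+np.array([[cl,-sl],[sl,cl]])@[0,-145]
    return np.array([f(np.array([0,135.])),f(np.array([0,-135.])),f(ball)])
obs=[(t,[(113,219),(265,243),(211,288)]),(s,[(270,414),(327,268),(369,319)])]
r=least_squares(lambda x:np.concatenate([(pix(c,pts(x))-np.array(o)).ravel() for c,o in obs]),[500,200,0],x_scale=[100,100,.3])
print(r.x,r.fun);print(pts(r.x))
x=r.x
a=x[2]
for q in(0,.25):
    b=a-.35+q;ex=np.array([np.cos(b),np.sin(b)]);ey=np.array([-np.sin(b),np.cos(b)])
    H=np.array([[np.cos(a),-np.sin(a)],[np.sin(a),np.cos(a)]])@[-37,80]+x[:2]
    print(q,"hinge",H,"press",H-6*ex-109*ey,"ex",ex,b)
import pickle
for n,(u0,u1,v0,v1) in {"top":(90,290,190,310),"side":(230,430,240,430)}.items():
    im=d[n]["color"].copy()
    im=cv2.resize(im[v0:v1,u0:u1],None,fx=3,fy=3)
    for p in np.vstack([pix(d[n],pts(x)),pix(d[n],[[*H,150]])]): cv2.circle(im,tuple(int(3*k) for k in (p-[u0,v0])),3,(0,0,255),-1)
    cv2.imwrite(f"pics/f_{n}.png",im)
a=cv2.imread("pics/f_top.png")
E
```

```text
ball [472.2 186.4 150. ] [471.2 185.  150. ]
bar+y [586.8 359.7 150. ] [587.5 354.9 150. ]
bar-y [550.9  98.2 150. ] [552.2 101.  150. ]
cone [402.6  15.9  44. ] [405.3  30.4  44. ]
spool [406.2 194.6  40. ] [409.  192.4  40. ]
[567.9 227.6  -0.1] [-0.9 -0.3  2.4  1.4  1.2 -1.1 -0.9  4.6  2.8 -3.  -1.8 -0.6]
[[587.2 361.2 150. ]
 [548.7  94.  150. ]
 [474.1 184.4 150. ]]
0 hinge [542.8 312.1] press [485.8 218.9] ex [ 0.9 -0.5] -0.4933873362178138
0.25 hinge [542.8 312.1] press [510.7 207.8] ex [ 1.  -0.2] -0.24338733621781378
```

View pics/f_top.png

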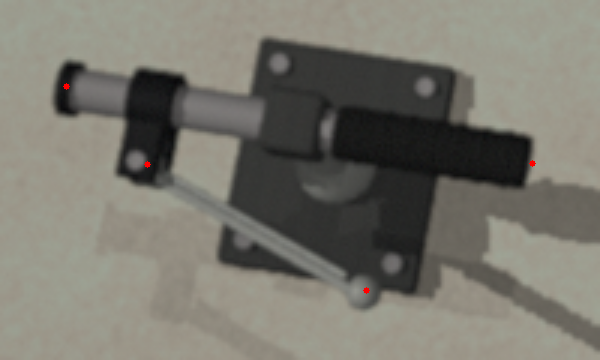

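The fit agrees with the clamp, ball and bar to a few mm. With the stand yaw at about -0.143, the press point is near (486,219) at rest and (511,208) at the stop. First move: shut the fingers and cross at the current height, turning so that a finger back faces the lever.

Call:
{"fn": "arm_command", "kwargs": {
  "plan": [
    [0.5,-0.72,0,0,0,-0.855,1],
    [0.5,-0.72,0,0,0,-0.855,1],
    [0.5,-0.72,0,0,0,-0.855,1],
    [0.5,-0.72,0,0,0,-0.855,1],
    [0.5,-0.72,0,0,0,-0.855,1],
    [0.5,-0.72,0,0,0,-0.855,1],
    [0.5,-0.72,0,0,0,-0.855,1],
    [0.5,-0.72,0,0,0,-0.855,1],
    [0.5,-0.72,0,0,0,-0.855,1],
    [0.5,-0.72,0,0,0,-0.855,1],
    [0.5,-0.72,0,0,0,-0.855,1],
    [0.5,-0.72,0,0,0,-0.855,1],
    [0.5,-0.72,0,0,0,-0.855,1],
    [0.5,-0.72,0,0,0,-0.855,1]
  ]
}}

```text
time_s: 1.27
ee_pos: [329.5, -195.0, 214.5]
orientation: [2.574, 1.801, -0.001]
contact_force: [-0.7, -0.3, -0.2]
opening: 7.2
finger_force: 0.0
```

Call:
{"fn": "arm_command", "kwargs": {
  "plan": [
    [0.882,-0.062,0,0,0,0,1],
    [0.882,-0.062,0,0,0,0,1],
    [0.882,-0.062,0,0,0,0,1],
    [0.882,-0.062,0,0,0,0,1],
    [0.882,-0.062,0,0,0,0,1],
    [0.882,-0.062,0,0,0,0,1],
    [0.882,-0.062,0,0,0,0,1],
    [0.882,-0.062,0,0,0,0,1],
    [0.882,-0.062,0,0,0,0,1],
    [0.882,-0.062,0,0,0,0,1],
    [0.882,-0.062,0,0,0,0,1],
    [0.882,-0.062,0,0,0,0,1],
    [0.882,-0.062,0,0,0,0,1],
    [0.882,-0.062,0,0,0,0,1]
  ]
}}

```text
time_s: 2.43
ee_pos: [452.0, 228.9, 214.0]
orientation: [2.575, 1.799, -0.003]
contact_force: [0.3, -0.1, 0.6]
opening: 0.4
finger_force: 0.0
```

```bash
python3 - <<'E'
from bench import robot
import cv2,numpy as np
for n in("top","side"): cv2.imwrite(f"pics/{n}1.png",robot.capture(n)["color"])
a=cv2.imread("pics/top1.png")[180:340,60:310];b=cv2.imread("pics/side1.png")[230:430,230:480]
cv2.imwrite("pics/c1.png",cv2.resize(np.vstack([a,b])[:, :],None,fx=1.6,fy=1.6))
s=robot.read_state();print(s["ee_pos"],s["q"],s["contact_force"],s["opening"])
E
```

```text
[451.82386284 228.64238443 214.4240135 ] [ 3.62582123e-01 -1.99580980e-01  1.96476226e+00 -2.79953534e-04
  1.37684176e+00  7.14724446e-01] [ 0.19544678 -0.06207157  0.09695121] 0.7443620926786073
```

View pics/c1.png

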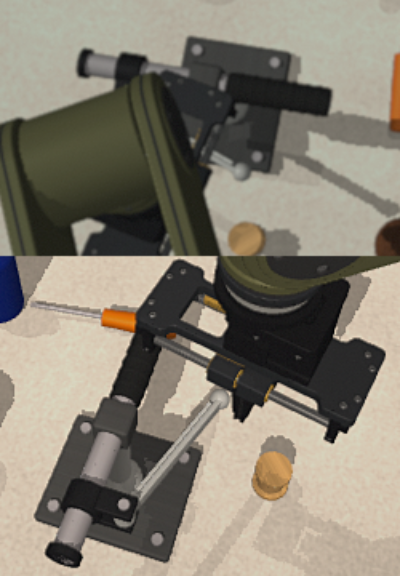

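The fingers are on the robot's side of the lever, with the blade and ball clear of them. Next I descend.

Call:
{"fn": "arm_command", "kwargs": {
  "plan": [
    [0,0,0.08,0,0,0,1],
    [0,0,0.16,0,0,0,1],
    [0,0,0.16,0,0,0,1],
    [0,0,0.16,0,0,0,1],
    [0,0,0.16,0,0,0,1],
    [0,0,0.16,0,0,0,1]
  ]
}}

```text
time_s: 3.03
ee_pos: [453.5, 230.5, 137.9]
orientation: [2.574, 1.8, 0.008]
contact_force: [-0.1, -0.2, 0.6]
opening: 0.7
finger_force: 0.0
```

Call:
{"fn": "arm_command", "kwargs": {
  "plan": [
    [0,0.01,0,0,0,0,1],
    [0,0.02,0,0,0,0,1],
    [0,0.03,0,0,0,0,1],
    [0,0.036,0,0,0,0,1],
    [0,0.04,0,0,0,0,1],
    [0,0.04,0,0,0,0,1],
    [0,0.04,0,0,0,0,1],
    [0,0.04,0,0,0,0,1]
  ]
}}

```text
time_s: 3.7
ee_pos: [470.2, 223.4, 134.5]
orientation: [-2.574, -1.801, 0.001]
contact_force: [0.1, 0.2, -0.9]
opening: 0.3
finger_force: 0.0
```

Call:
{"fn": "arm_command", "kwargs": {
  "plan": [
    [0,0.005,0,0,0,0,1],
    [0,0.01,0,0,0,0,1],
    [0,0.015,0,0,0,0,1],
    [0,0.02,0,0,0,0,1],
    [0,0.025,0,0,0,0,1],
    [0,0.03,0,0,0,0,1],
    [0,0.03,0,0,0,0,1],
    [0,0.03,0,0,0,0,1]
  ]
}}

```text
time_s: 4.37
ee_pos: [483.5, 217.7, 134.3]
orientation: [-2.573, -1.8, 0.005]
contact_force: [-6.1, -0.7, 2.8]
opening: 0.0
finger_force: 2.3
```

Call:
{"fn": "arm_command", "kwargs": {
  "plan": [
    [0,0.004,0,0,0,0,1],
    [0,0.008,0,0,0,0,1],
    [0,0.012,0,0,0,0,1],
    [0,0.016,0,0,0,0,1],
    [0,0.016,0,0,0,0,1],
    [0,0.016,0,0,0,0,1]
  ]
}}

```text
time_s: 4.87
ee_pos: [490.5, 214.7, 134.1]
orientation: [-2.573, -1.8, 0.008]
contact_force: [-7.3, -1.4, 3.0]
opening: 0.3
finger_force: 3.1
```

Call:
{"fn": "arm_command", "kwargs": {
  "plan": [
    [0,0.004,0,0,0,0,1],
    [0,0.008,0,0,0,0,1],
    [0,0.012,0,0,0,0,1],
    [0,0.012,0,0,0,0,1],
    [0,0.012,0,0,0,0,1]
  ]
}}

```text
time_s: 5.28
ee_pos: [495.6, 212.7, 134.1]
orientation: [-2.572, -1.8, 0.009]
contact_force: [-9.3, -2.4, 4.6]
opening: 0.3
finger_force: 4.0
```

Call:
{"fn": "arm_command", "kwargs": {
  "plan": [
    [0,0.003,0,0,0,0,1],
    [0,0.006,0,0,0,0,1],
    [0,0.006,0,0,0,0,1],
    [0,0.006,0,0,0,0,1]
  ]
}}

```text
time_s: 5.62
ee_pos: [498.3, 211.7, 134.0]
orientation: [-2.572, -1.8, 0.01]
contact_force: [-9.8, -1.4, 4.9]
opening: 0.4
finger_force: 4.3
```

Call:
{"fn": "arm_command", "kwargs": {
  "plan": [
    [0,0.003,0,0,0,0,1],
    [0,0.006,0,0,0,0,1],
    [0,0.006,0,0,0,0,1]
  ]
}}

```text
time_s: 5.87
ee_pos: [501.1, 210.7, 134.0]
orientation: [-2.572, -1.8, 0.01]
contact_force: [-10.1, -1.2, 4.4]
opening: 0.6
finger_force: 4.6
```

Call:
{"fn": "arm_command", "kwargs": {
  "plan": [
    [0,0.003,0,0,0,0,1],
    [0,0.004,0,0,0,0,1],
    [0,0.004,0,0,0,0,1]
  ]
}}

```text
time_s: 6.12
ee_pos: [502.6, 210.2, 134.0]
orientation: [-2.571, -1.8, 0.011]
contact_force: [-10.5, -1.0, 5.3]
opening: 0.5
finger_force: 5.1
```

Call:
{"fn": "arm_command", "kwargs": {
  "plan": [
    [0,0.003,0,0,0,0,1],
    [0,0.004,0,0,0,0,1],
    [0,0.004,0,0,0,0,1]
  ]
}}

```text
time_s: 6.37
ee_pos: [502.8, 210.1, 133.9]
orientation: [-2.569, -1.798, 0.015]
contact_force: [-16.0, 0.1, 8.2]
opening: 0.7
finger_force: 8.3
```

Call:
{"fn": "arm_command", "kwargs": {
  "plan": [
    [0,0.003,0,0,0,0,1],
    [0,0.004,0,0,0,0,1],
    [0,0.004,0,0,0,0,1]
  ]
}}

```text
time_s: 6.62
ee_pos: [503.0, 210.0, 133.9]
orientation: [-2.566, -1.797, 0.02]
contact_force: [-22.6, 1.2, 11.0]
opening: 0.4
finger_force: 11.6
```

```bash
python3 - <<'E'
from bench import robot
import cv2,numpy as np,pickle
d={}
for n in("top","side"): d[n]=robot.capture(n)
pickle.dump(d,open("d2.pkl","wb"))
a=d["top"]["color"][190:330,90:290];b=d["side"]["color"][250:420,240:440]
cv2.imwrite("pics/c2.png",cv2.resize(np.vstack([a,b]),None,fx=1.9,fy=1.9,interpolation=cv2.INTER_CUBIC))
s=robot.read_state();print(s["ee_pos"],s["contact_force"],s["opening"])
E
```

```text
[503.03158709 209.94662475 133.91902608] [-21.80179577   2.16691488  10.80715059] 0.36882535806738614
```

View pics/c2.png

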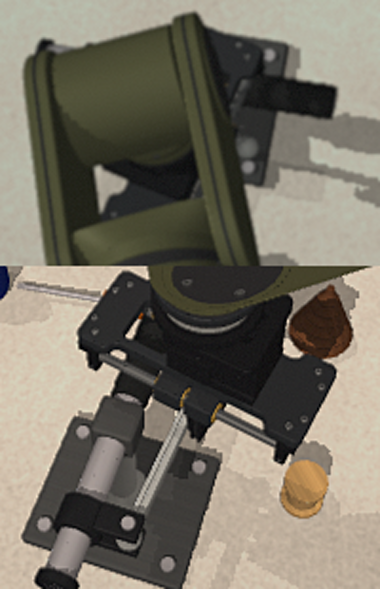

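The stop is reached: the TCP stalled at x≈503 and the force went from 10 to 22 N. The side view shows the blade swung towards the bar and still clear of it. I hold briefly and then retract fully.

Call:
{"fn": "arm_command", "kwargs": {
  "plan": [
    [0,0,0,0,0,0,1],
    [0,0,0,0,0,0,1],
    [0,0,0,0,0,0,1],
    [0,-0.02,0,0,0,0,1],
    [0,-0.04,0,0,0,0,1],
    [0,-0.06,0,0,0,0,1],
    [0,-0.08,0,0,0,0,1],
    [0,-0.1,0,0,0,0,1],
    [0,-0.1,0,0,0,0,1],
    [0,-0.1,0,0,0,0,1],
    [0,-0.1,0,0,0,0,1],
    [0,-0.1,0,0,0,0,1],
    [0,-0.1,0,0,0,0,1]
  ]
}}

```text
time_s: 7.8
ee_pos: [462.4, 226.3, 134.8]
orientation: [2.574, 1.801, 0.0]
contact_force: [0.0, -0.6, -0.3]
opening: 0.6
finger_force: 0.0
```

```bash
python3 - <<'E'
from bench import robot
import cv2,numpy as np,pickle
d={}
for n in("top","side"): d[n]=robot.capture(n)
a=d["top"]["color"][190:330,90:290];b=d["side"]["color"][250:420,240:440]
cv2.imwrite("pics/c3.png",cv2.resize(np.vstack([a,b]),None,fx=1.9,fy=1.9,interpolation=cv2.INTER_CUBIC))
s=robot.read_state();print(s["time_s"],s["ee_pos"],s["contact_force"],s["opening"])
E
```

```text
7.9 [462.25932734 226.27134112 134.65017715] [-0.16634402  0.60896816  0.82793804] 0.7098147782507195
```

View pics/c3.png

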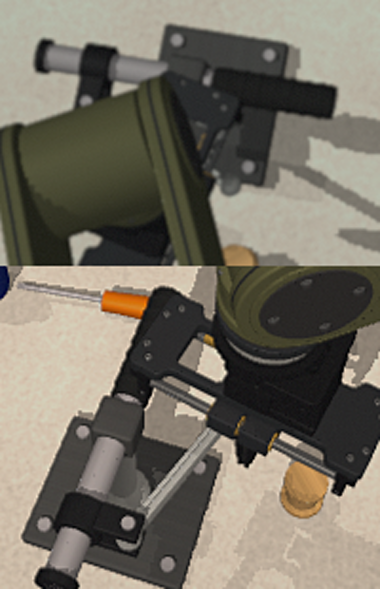

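The lever is back at rest: the ball is at about (210,286) in the top view and the force is zero. Second press, ending about 2 mm short of the earlier command for a softer hold.

Call:
{"fn": "arm_command", "kwargs": {
  "plan": [
    [0,0.012,0,0,0,0,1],
    [0,0.02,0,0,0,0,1],
    [0,0.027,0,0,0,0,1],
    [0,0.034,0,0,0,0,1],
    [0,0.041,0,0,0,0,1],
    [0,0.048,0,0,0,0,1],
    [0,0.055,0,0,0,0,1],
    [0,0.062,0,0,0,0,1],
    [0,0.068,0,0,0,0,1],
    [0,0.074,0,0,0,0,1],
    [0,0.079,0,0,0,0,1],
    [0,0.083,0,0,0,0,1],
    [0,0.087,0,0,0,0,1],
    [0,0.09,0,0,0,0,1],
    [0,0.093,0,0,0,0,1],
    [0,0.096,0,0,0,0,1],
    [0,0.096,0,0,0,0,1],
    [0,0.096,0,0,0,0,1],
    [0,0.096,0,0,0,0,1],
    [0,0.096,0,0,0,0,1]
  ]
}}

```text
time_s: 9.57
ee_pos: [502.8, 210.1, 133.9]
orientation: [-2.568, -1.799, 0.015]
contact_force: [-15.6, 0.3, 7.8]
opening: 0.1
finger_force: 8.1
```

Call:
{"fn": "arm_command", "kwargs": {
  "plan": [
    [0,0,0,0,0,0,1],
    [0,0,0,0,0,0,1],
    [0,0,0,0,0,0,1],
    [0,0,0,0,0,0,1],
    [0,0,0,0,0,0,1],
    [0,0,0,0,0,0,1]
  ]
}}

```text
time_s: 10.07
ee_pos: [502.9, 210.1, 134.0]
orientation: [-2.569, -1.799, 0.015]
contact_force: [-16.3, 0.8, 8.0]
opening: 0.7
finger_force: 8.1
```

The lever is held steadily at the stop with about 16 N, at the same TCP as the first press. I'm handing in.

```bash
python3 -c "
from bench import robot
print(robot.sign_off())"
```

```text
the job is handed in; nothing more can be done
None
```

I pressed the long brake lever to its stop, let it spring fully back, pressed it to its stop again and handed in with the fingers holding it there at about 16 N; the hand-in returned no verdict.

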